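Flip the status marker of the tile dish

ROBOT

A 6-joint arm with a two-finger parallel gripper is mounted at the origin on the work surface; the furniture and walls round the work are solid. World frame = base frame: x ahead of the robot, y to its left, z up, the work surface at z = 0. Lengths are in m, angles in degrees, forces in N, time in s.
With the tool pointing down it reaches from about 0.3 to 0.875 m from the base axis. Payload 4.2 kg.
Tool frame: the origin (TCP) lies between the finger pads; the fingertips stand 14 mm ahead of it and the grasp point (between the pads) lies 5 mm behind it (robot.finger_overhang is the distance from the TCP to the fingertips, in m); z points along the fingers, y is the line along which they close (so a half turn about z gives the same grasp; the last joint's range is limited). The gripper opens to 85 mm and grips with 20 to 120 N. Pads are 22 mm wide; open, the fingers measure 114 mm over their backs; the gripper's body (76 mm by 85 mm) begins 54 mm behind the grasp point. The pads swing forward as they close: fully open they stand 13 mm farther back than shut.
Start: joints at [-65.833, 18.312, 89.639, -0, 72.044, -1.146], TCP at [0.246, -0.52, 0.245] pointing down, gripper open.
Joint ranges: [-177.97, 177.97], [-48.28, 115.42], [12.27, 149.76], [-77.06, 257.06], [2.81, 150.46], [-146.56, 146.56]. Speed limits (degrees/s): [147.25, 147.25, 180, 180, 180, 180].

INTERFACE

Orientations are given as [roll, pitch, yaw] about the fixed x, y, z axes, in that order (R = Rz(yaw) Ry(pitch) Rx(roll)).
In Python, from plant import robot gives the robot as it stands.
- The arm moves only by the tool shift_gripper, called after "Call:" in YAML: its name, and indented under it one key for each argument. Schema: {"type":"object","properties":{"motion":{"type":"array","items":{"type":"array","prefixItems":[{"type":"array","items":{"type":"number"},"minItems":3,"maxItems":3},{"type":"array","items":{"type":"number"},"minItems":3,"maxItems":3}],"minItems":2,"maxItems":2},"minItems":1,"maxItems":5},"aperture":{"type":"number"},"grip_force":{"type":"number"},"only":{"type":"string"},"quiet":{"type":"boolean"},"lines":{"type":"string"}},"required":["motion"],"additionalProperties":false}. motion is a list of rows, 1 to 5 of them, each written [[dx, dy, dz], [rx, ry, rz]]: dx, dy, dz in fractions of the full range, 1 being 0.3 m, then a rotation vector rx, ry, rz in normalised numbers (1 is 90 degrees); each row is the pose to reach, as a shift and turn from the pose commanded when the call began, along the tool's axes at that moment; what a row does not reach only later rows make up. A row lasts 1/8 s, in which the tool goes at most 0.0625 m and 10.7 degrees, less where a joint would pass 70% of its speed; a pose out of reach is approached as far as the arm can. aperture is the opening from 0.0 (shut) to 1.0 (fully open), set as the call begins (left out keeps the last). The fingers move at their own pace and stop on an object; grip_force is the grip in N (left out, the last holds). Time passes only in rows, so rows that do not move let the fingers close. The tool returns the time, the measured TCP pose, the force, the opening and the grip force at its end. only (a regular expression) keeps the lines of the reply that match it, lines (a string "A,B") keeps lines A to B, and quiet returns only ok. Input that does not fit is refused with a message, and nothing moves.
- robot.read_state(): the state, without advancing time (a new reading comes with each control period).
- robot.get_image(name): name is "scene" or "top" or "wrist"; returns a dict with "pixels" (420x560x3 uint8, red, green, blue), "fx", "fy", "cx", "cy" (pixels), "R" (3x3) and "t" (3): a world point X has camera coordinates R X + t. Camera axes: x right, y down, z forward; pixel columns grow to the right and rows downward; lengths in m; the calibration is good to about 2 mm. A picture is of the moment at which its call begins. There is no depth.
- robot.job_done(): hands the job in; it is judged then, once.
The state is a dict: "clock": time; "joints": joint angles; "dq": joint speeds; "joint_torque": joint torques, N m; "position": TCP position; "ee_rot": TCP orientation; "force": force on the tool from outside, world axes, zero at the start; "moment": the same for the moment, N m; "opening": opening from 0.0 (shut) to 1.0 (fully open); "grasp_force": force on a finger pad.
Only numpy, scipy, OpenCV 4.12 (cv2) and the standard library are available. Lean on these libraries where they do the work, as an engineer would, in place of code of your own. Each camera call takes 0.05 s, during which the arm holds its last target. There are 200 camera calls.

TASK

The tiles in the dish have been checked: using only the fingertips or the outside of the fingers, flip the white paddle of the marker that has the dish of tiles right behind it over its pivot, from the left side to lie down flat on the right side, so that its face with the raised round disc shows. Push gently, without pinching the paddle or lifting, tipping or shoving its marker away, and leave the other marker (the one with the jar behind it) and everything else as it is.

Things in the scene. Friction and masses are not known exactly. Their poses are not given: they have to be found in the camera images.
- marker_dish: Flip marker with the dish of tiles right behind it (farther from the robot): the one to work. Loose dark steel base 90 (x) x 160 (y) x 12 mm, 0.9 kg; two cheeks 69 mm tall, 26 mm long (y), outer faces at x = +-42 mm, carry the pivot; rest posts at y = +-73 mm. Origin: underside centre, below the pivot. x away from the robot along the pivot (yaw within 0.35 rad), y left, z up.
- paddle_dish (a joint): Angle of marker_dish's paddle, rad. 0: level on the left (+y) side, blank face up; 1.57: upright; 3.14: level on the right (-y), disc face up; stops at 0 and 3.14. Starts at 0 to 0.25. Light hinge friction (0.015 N m; paddle 20 g): it stays where it is left. Pushing the upright wing to the right raises the paddle; then push the paddle itself over and down.
- pivot_dish (a point): Middle of marker_dish's pivot, 62 mm above the desk. White paddle centred on it: 60 mm wide (x), 5 mm thick, 95 mm long. At the pivot two thumb wings, 60 mm wide, 5 mm thick, stand square to the paddle, 40 mm out from the pivot to either face. One face is blank; the other has a raised disc 38 mm across, 2 mm high, 46 mm from the pivot.
- tip_dish (a point): Middle of the free edge of marker_dish's paddle, 95 mm from the pivot. Axes: x along the pivot, y from the pivot to the free edge, z out of the blank face (towards the wing that stands up at angle 0).
- marker_jar: A second flip marker, the same as marker_dish; the glass jar stands right behind it. To be left alone.
- paddle_jar (a joint): Angle of the paddle of marker_jar, same meaning as paddle_dish; starts at 0 to 0.25. To be left alone.
- tip_jar (a point): Middle of the free edge of marker_jar's paddle, 95 mm from the pivot. Axes: x along the pivot, y from the pivot to the free edge, z out of the blank face (towards the wing that stands up at angle 0).
- tile_dish: Round white dish of cut tiles, 102 mm across, 26 mm tall, about 125 mm behind the middle of marker_dish. Origin: centre of the underside.
- jar_gold: Glass jar with a white lid, 49 mm across, 66 mm tall, about 125 mm behind the middle of marker_jar. Origin: centre of the underside.
- marker_blue: Bystander: felt pen 132 mm long, 20 mm high, lying between the two flip markers. Origin: centre of the underside.
- tape_roll: Bystander: roll of tape 83 mm across, 19 mm high, lying at the back. Origin: centre of the underside.
- mug_1: Bystander: mug 93 mm tall, 78 mm across, at the back. Origin: centre of the underside.
- wheel_nippers: Bystander: hand nippers 171 mm long, 17 mm high, lying near the robot on the right. Origin: centre of the underside.
- sample_tile_3: Bystander: loose square glass tile 27 x 27 x 8 mm near the robot on the left. Origin: centre of the underside.

How it is judged:
By the outcome, as a careful person would: the job done as asked, in the order asked, and still so for the second after the job is handed in, with the robot touching nothing.
It also fails if it takes over 42 s, if anything falls off the work surface, if the arm or the gripper's body presses on something with over 40 N, if the wrist force passes 120 N, or if a joint passes its speed limit or range.

## Working session

There is one attempt and no reset: what is moved stays moved. The work goes in short steps, Python scripts to look and compute and a tool call to move; the robot and the scene stay as the last step left them, time stands still between calls to the robot, and variables do not carry over. Pictures are saved under pics/ and viewed, at most 10 in all, crops included, and the job is handed in when it is done.

```bash
mkdir -p pics; ls; cat > h.py <<'E'
import numpy as np, cv2
from plant import robot
def snap(n,f):
    im=robot.get_image(n); cv2.imwrite('pics/'+f,cv2.cvtColor(im['pixels'],cv2.COLOR_RGB2BGR))
    np.savez('pics/'+f[:-4]+'.npz',**im); return im
def ray(im,u,v,z):
    R=np.array(im['R']);t=np.array(im['t']);c=-R.T@t
    d=R.T@np.array([(u-im['cx'])/im['fx'],(v-im['cy'])/im['fy'],1]); return c+d*(z-c[2])/d[2]
def proj(im,X):
    p=np.array(im['R'])@np.array(X)+np.array(im['t']); return np.array([im['fx']*p[0]/p[2]+im['cx'],im['fy']*p[1]/p[2]+im['cy']])
E
python3 - <<'E'
from h import *
for n in('top','scene'): 
    im=snap(n,n+'1.png'); print(n,-np.array(im['R']).T@im['t'])
s=robot.read_state();print(s['clock'],s['position'],s['ee_rot'],s['opening'])
E
```

```text
pics
plant.py
top [0.34579912 0.03151632 1.63118014]
scene [-0.09179667  0.69393581  0.58646904]
0.1 [ 0.24568756 -0.51942168  0.24456363] [-1.79908175e+02 -1.47728338e-03  2.53126740e+01] 1.0009944070141599
```

View pics/top1.png

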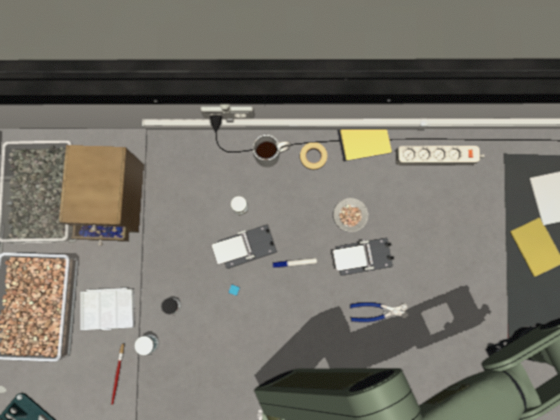

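View pics/scene1.png

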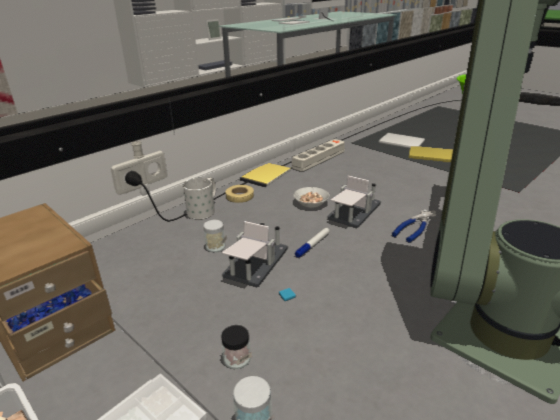

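The top view shows marker_dish at about (362,257) with its white paddle on the left (350,258) and the dish behind at (351,215). The other marker is at (244,247), the pen at (295,263) and the nippers at (378,311).

```bash
python3 - <<'E'
from h import *
im=dict(np.load('pics/top1.npz'));p=im['pixels']
c=p[225:290,315:410]; cv2.imwrite('pics/c1.png',cv2.cvtColor(cv2.resize(c,None,fx=8,fy=8,interpolation=cv2.INTER_CUBIC),cv2.COLOR_RGB2BGR))
w=(c.min(2)>170).astype('uint8'); d=(c.max(2)<60).astype('uint8')
for m,z in((w,.062),(d,.012)):
    for k in cv2.findContours(m,0,2)[0]:
        if cv2.contourArea(k)>60:
            r=cv2.minAreaRect(k);b=cv2.boxPoints(r)+[315,225];print(cv2.contourArea(k),z)
            for q in b: print(q,ray(im,*q,z).round(4))
s=dict(np.load('pics/scene1.npz'));c=s['pixels'][165:235,315:395]
cv2.imwrite('pics/c2.png',cv2.cvtColor(cv2.resize(c,None,fx=8,fy=8,interpolation=cv2.INTER_CUBIC),cv2.COLOR_RGB2BGR))
E
```

```text
584.5 0.062
[332.67567825 250.05405807] [ 0.4838 -0.1047  0.062 ]
[363.48648453 244.91892052] [ 0.4987 -0.1947  0.062 ]
[366.83784103 265.02702713] [ 0.4402 -0.2031  0.062 ]
[336.02703476 270.16216278] [ 0.4254 -0.1136  0.062 ]
```

View pics/c1.png

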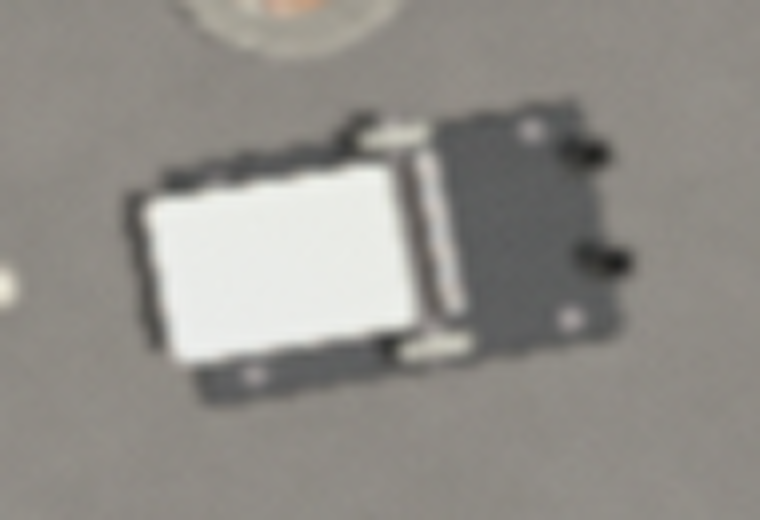

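View pics/c2.png

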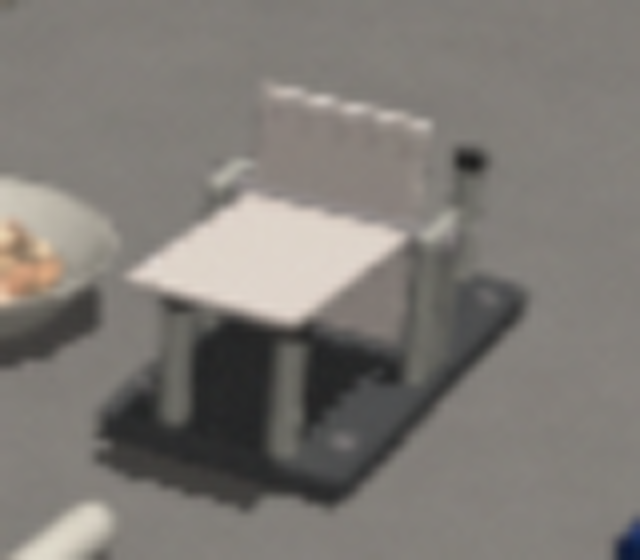

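The crops show the cheek tops at about (364,242) and (369,268) full-frame, and the upright wing beside them with the black-topped right rest posts at (388,244) and (391,257). Next I cross-check the pivot, yaw and wing angle.

```bash
cat >> h.py <<'E'
def tri(i1,p1,i2,p2):
    P=[np.diag([1,1,1.]) for _ in (0,1)]
    P=[np.array([[i['fx'],0,i['cx']],[0,i['fy'],i['cy']],[0,0,1]])@np.c_[i['R'],i['t']] for i in(i1,i2)]
    X=cv2.triangulatePoints(P[0],P[1],np.array(p1,float).reshape(2,1),np.array(p2,float).reshape(2,1)).ravel(); return X[:3]/X[3]
E
python3 - <<'E'
from h import *
t=dict(np.load('pics/top1.npz'));s=dict(np.load('pics/scene1.npz'))
T=lambda x,y:(315+x/8-.44,225+y/8-.44); S=lambda x,y:(315+x/8-.44,165+y/8-.44)
print('cheek mid',ray(t,*T(415,241),.069))
print('cheeks',ray(t,*T(395,136),.069),ray(t,*T(435,346),.069))
b=[ray(t,*T(*q),.012) for q in((575,100),(620,335),(205,402))]; print('base',b,(b[0]+b[2])/2,np.linalg.norm(b[0]-b[1]),np.linalg.norm(b[1]-b[2]))
for n,a,c in(('wing far top',(425,155),(265,87)),('wing near top',(455,310),(430,125)),('pad far',(147,203),(130,277)),('pad near',(178,362),(297,322)),('padinner far',(388,165),(247,197)),('padinner near',(415,325),(408,235)),('post far',(600,150),(470,160))):
    print(n,tri(t,T(*a),s,S(*c)).round(4))
st=robot.read_state();print(robot.finger_overhang,st['force'])
E
```

```text
cheek mid [ 0.46964926 -0.20157714  0.069     ]
cheeks [ 0.50782982 -0.19516187  0.069     ] [ 0.43172721 -0.20794898  0.069     ]
base [array([ 0.52728719, -0.27146677,  0.012     ]), array([ 0.43890481, -0.28587331,  0.012     ]), array([ 0.41408111, -0.13045117,  0.012     ])] [ 0.47068415 -0.20095897  0.012     ] 0.08954882876223311 0.15739205154066832
wing far top [ 0.4986 -0.2001  0.1027]
wing near top [ 0.4425 -0.2102  0.1025]
pad far [ 0.4834 -0.1043  0.0733]
pad near [ 0.426  -0.1147  0.0733]
padinner far [ 0.4985 -0.1926  0.0642]
padinner near [ 0.4401 -0.201   0.0662]
post far [ 0.4921 -0.2799  0.0511]
0.014 [-0.03765139  0.81491676  0.48115586]
```

The pivot is at (0.470, -0.201, 0.062), the yaw is about 9.5° and the paddle is at about 0.1 rad. Cheek heights, base size and wing height agree with the given values. I shut the fingers and approach high.

The manual's scale: shifts go in shares of 0.3 m and turns go in shares of 90 degrees. Converting my numbers, 0.217 m / 0.3 = 0.7233, 0.174 m / 0.3 = 0.58, 15.8 degrees / 90 = 0.1756.

Call:
shift_gripper:
  motion:
    - [[0.1333,-0.0867,0],[0,0,0.0333]]
    - [[0.29,-0.1867,0],[0,0,0.0667]]
    - [[0.4333,-0.28,0],[0,0,0.1]]
    - [[0.58,-0.37,0],[0,0,0.1333]]
    - [[0.7233,-0.4633,0],[0,0,0.1756]]
  aperture: 0.0
  grip_force: 20

```text
clock: 0.72
position: [0.3831, -0.2998, 0.2451]
ee_rot: [-180.0, 0.0, 9.4]
force: [0.2, 0.5, 0.1]
opening: 0.002
grasp_force: 0.0
```

```bash
cat > rel.py <<'E'
from h import *
from scipy.spatial.transform import Rotation as Ro
s=robot.read_state();y=np.radians(9.5);d=s['position']-np.array([.470,-.201,.062])
print('clk',s['clock'],'fwd,right,h(tip) mm',(1000*np.array([d@[np.cos(y),np.sin(y),0],d@[np.sin(y),-np.cos(y),0],d[2]-.014])).round(1),'rpy',np.round(s['ee_rot'],2),'F',np.round(s['force'],2),'op',round(s['opening'],3))
E
python3 rel.py
```

```text
clk 0.725 fwd,right,h(tip) mm [-102.    83.1  169.1] rpy [-1.7998e+02  1.0000e-02  9.3800e+00] F [0.21 0.49 0.08] op 0.002
```

In the tool's units: 0.12 m / 0.3 = 0.4, -0.117 m / 0.3 = -0.39.

Call:
shift_gripper:
  motion:
    - [[0.12,-0.1333,0],[0,0,0]]
    - [[0.24,-0.2667,0],[0,0,0]]
    - [[0.34,-0.39,0.1],[0,0,0]]
    - [[0.34,-0.39,0.2667],[0,0,0]]
    - [[0.34,-0.39,0.4],[0,0,0]]

```text
clock: 1.35
position: [0.4635, -0.168, 0.1235]
ee_rot: [-180.0, 0.1, 9.6]
force: [0.1, -0.2, -0.4]
opening: 0.006
grasp_force: 0.0
```

```bash
python3 rel.py; python3 - <<'E'
from h import *
a=snap('top','t2.png')['pixels'][190:310,290:430];b=snap('scene','s2.png')['pixels'][130:250,290:430]
cv2.imwrite('pics/c3.png',cv2.cvtColor(cv2.resize(np.vstack([a,b]),None,fx=2.4,fy=2.4,interpolation=cv2.INTER_CUBIC),cv2.COLOR_RGB2BGR))
E
```

```text
clk 1.35 fwd,right,h(tip) mm [ -1.  -33.6  47.5] rpy [-1.7997e+02  7.0000e-02  9.6200e+00] F [ 0.14 -0.19 -0.36] op 0.006
```

View pics/c3.png

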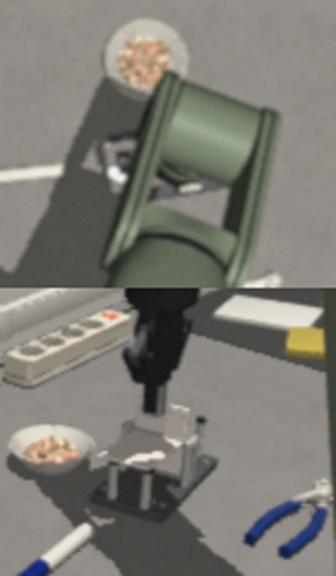

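The scene crop shows the shut fingers above the raised paddle, left of the wing as planned. I descend and push the wing to the right.

In the tool's units: 0.022 m / 0.3 = 0.0733, 0.018 m / 0.3 = 0.06.

Call:
shift_gripper:
  motion:
    - [[0.0033,0,0.04],[0,0,0]]
    - [[0.0033,0,0.0733],[0,0,0]]
    - [[0.0033,0.02,0.0733],[0,0,0]]
    - [[0.0033,0.04,0.0733],[0,0,0]]
    - [[0.0033,0.06,0.0733],[0,0,0]]

```text
clock: 2.08
position: [0.4682, -0.1875, 0.1039]
ee_rot: [179.9, -0.1, 9.5]
force: [0.8, -0.4, -0.6]
opening: 0.002
grasp_force: 0.0
```

```bash
python3 rel.py
```

```text
clk 2.075 fwd,right,h(tip) mm [  0.5 -13.6  27.9] rpy [ 1.7995e+02 -6.0000e-02  9.5000e+00] F [ 0.76 -0.37 -0.59] op 0.002
```

Call:
shift_gripper:
  motion:
    - [[0,0.0167,0],[0,0,0]]
    - [[0,0.0333,0],[0,0,0]]
    - [[0,0.05,0],[0,0,0]]
    - [[0,0.0667,0],[0,0,0]]
    - [[0,0.08,0],[0,0,0]]

```text
clock: 2.7
position: [0.4718, -0.2107, 0.1033]
ee_rot: [180.0, 0.0, 9.5]
force: [0.1, 0.2, -0.6]
opening: -0.004
grasp_force: 0.2
```

```bash
python3 rel.py
python3 - <<'E'
from h import *
b=snap('scene','s3.png')['pixels'][150:230,310:400]
cv2.imwrite('pics/c4.png',cv2.cvtColor(cv2.resize(b,None,fx=6,fy=6,interpolation=cv2.INTER_CUBIC),cv2.COLOR_RGB2BGR))
E
```

```text
clk 2.7 fwd,right,h(tip) mm [ 0.2  9.8 27.3] rpy [180.     0.     9.51] F [ 0.1   0.19 -0.65] op -0.004
```

View pics/c4.png

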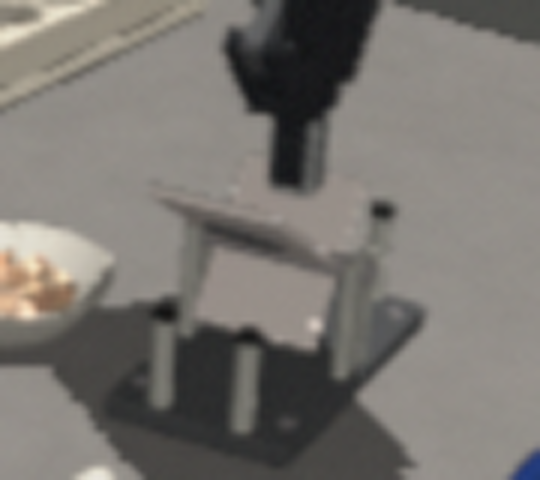

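The paddle is raised to about 40°, with the base undisturbed. I push it a bit further, then lift clear.

In the tool's units: 0.015 m / 0.3 = 0.05, 0.008 m / 0.3 = 0.0267.

Call:
shift_gripper:
  motion:
    - [[0,0.02,0.01],[0,0,0]]
    - [[0,0.0367,0.02],[0,0,0]]
    - [[0,0.05,0.0267],[0,0,0]]
    - [[0,0.05,0.0267],[0,0,0]]
    - [[0,0.0433,-0.0333],[0,0,0]]

```text
clock: 3.38
position: [0.4731, -0.223, 0.1124]
ee_rot: [-179.9, 0.1, 9.5]
force: [-0.0, 0.4, 0.1]
opening: -0.002
grasp_force: 0.0
```

```bash
python3 rel.py
```

```text
clk 3.375 fwd,right,h(tip) mm [-0.6 22.2 36.4] rpy [-1.7991e+02  1.5000e-01  9.5000e+00] F [-0.05  0.44  0.13] op -0.002
```

Call:
shift_gripper:
  motion:
    - [[0,0,-0.15],[0,0,0]]
    - [[0,0,-0.3],[0,0,0]]
    - [[0,-0.1667,-0.3],[0,0,0]]
    - [[0,-0.3333,-0.3],[0,0,0]]
    - [[0,-0.45,-0.3],[0,0,0]]

```text
clock: 4.0
position: [0.451, -0.0885, 0.2036]
ee_rot: [180.0, -0.0, 9.5]
force: [0.4, -0.3, -0.2]
opening: -0.002
grasp_force: 0.0
```

```bash
python3 rel.py
python3 - <<'E'
from h import *
b=snap('scene','s4.png')['pixels'][130:230,290:400]
cv2.imwrite('pics/c5.png',cv2.cvtColor(cv2.resize(b,None,fx=6,fy=6,interpolation=cv2.INTER_CUBIC),cv2.COLOR_RGB2BGR))
E
```

```text
clk 4.0 fwd,right,h(tip) mm [  -0.2 -114.1  127.6] rpy [ 1.7999e+02 -3.0000e-02  9.5500e+00] F [ 0.42 -0.26 -0.22] op -0.002
```

View pics/c5.png

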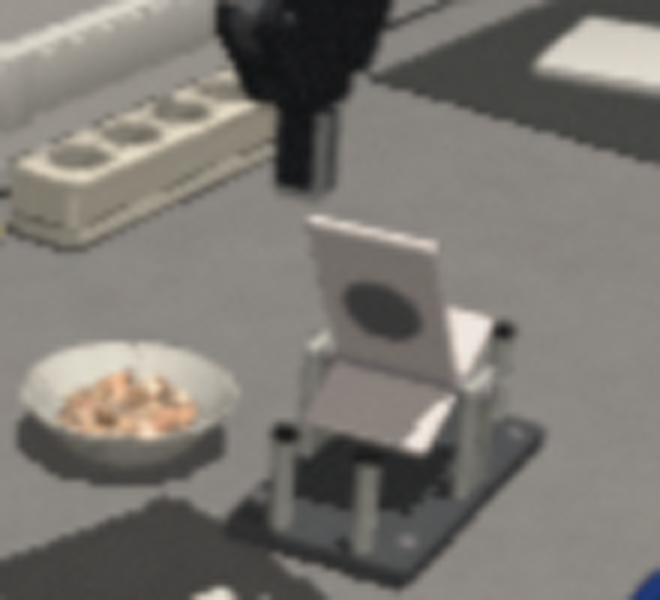

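The disc face is visible and the paddle stands at about 65°. The base is still in place and the finger is clear on the left. I descend and push the paddle over.

In the tool's units: 0.062 m / 0.3 = 0.2067, 0.061 m / 0.3 = 0.2033.

Call:
shift_gripper:
  motion:
    - [[0,0,0.1],[0,0,0]]
    - [[0,0.0667,0.2067],[0,0,0]]
    - [[0,0.15,0.2067],[0,0,0]]
    - [[0,0.1767,0.2067],[0,0,0]]
    - [[0,0.2033,0.2067],[0,0,0]]

```text
clock: 4.68
position: [0.4619, -0.1504, 0.1416]
ee_rot: [180.0, -0.0, 9.5]
force: [0.2, 1.2, -0.3]
opening: -0.003
grasp_force: 0.2
```

```bash
python3 rel.py
```

```text
clk 4.675 fwd,right,h(tip) mm [  0.3 -51.2  65.6] rpy [ 1.8e+02 -3.0e-02  9.5e+00] F [ 0.24  1.23 -0.3 ] op -0.003
```

Call:
shift_gripper:
  motion:
    - [[0,0.0267,0],[0,0,0]]
    - [[0,0.0533,0],[0,0,0]]
    - [[0,0.08,0],[0,0,0]]
    - [[0,0.1067,0],[0,0,0]]
    - [[0,0.1333,0],[0,0,0]]

```text
clock: 5.3
position: [0.4684, -0.1902, 0.1413]
ee_rot: [180.0, -0.0, 9.5]
force: [0.3, 0.5, -0.9]
opening: 0.003
grasp_force: 0.1
```

```bash
python3 rel.py
```

```text
clk 5.3 fwd,right,h(tip) mm [  0.2 -10.9  65.3] rpy [179.99  -0.     9.51] F [ 0.27  0.51 -0.89] op 0.003
```

Call:
shift_gripper:
  motion:
    - [[0,0.0267,0],[0,0,0]]
    - [[0,0.0533,0],[0,0,0]]
    - [[0,0.08,0.0033],[0,0,0]]
    - [[0,0.1067,0.0133],[0,0,0]]
    - [[0,0.1333,0.0267],[0,0,0]]

```text
clock: 5.92
position: [0.475, -0.2297, 0.1331]
ee_rot: [180.0, -0.0, 9.5]
force: [-0.4, 1.2, -0.0]
opening: 0.003
grasp_force: 0.1
```

```bash
python3 rel.py
```

```text
clk 5.925 fwd,right,h(tip) mm [ 0.2 29.1 57.1] rpy [ 1.7999e+02 -1.0000e-02  9.5100e+00] F [-0.44  1.18 -0.04] op 0.003
```

In the tool's units: 0.041 m / 0.3 = 0.1367, 0.04 m / 0.3 = 0.1333.

Call:
shift_gripper:
  motion:
    - [[0,0.03,0.0267],[0,0,0]]
    - [[0,0.06,0.0533],[0,0,0]]
    - [[0,0.0867,0.08],[0,0,0]]
    - [[0,0.1133,0.1067],[0,0,0]]
    - [[0,0.1367,0.1333],[0,0,0]]

```text
clock: 6.55
position: [0.4817, -0.27, 0.0926]
ee_rot: [-180.0, 0.0, 9.5]
force: [0.7, 0.2, -0.2]
opening: 0.003
grasp_force: 0.1
```

```bash
python3 rel.py
```

```text
clk 6.55 fwd,right,h(tip) mm [ 0.1 70.  16.6] rpy [-1.7999e+02  1.0000e-02  9.5100e+00] F [ 0.7   0.23 -0.16] op 0.003
```

Call:
shift_gripper:
  motion:
    - [[0,0.0133,0.02],[0,0,0]]
    - [[0,0.0267,0.0333],[0,0,0]]
    - [[0,0.0267,0.04],[0,0,0]]
    - [[0,0.0267,0.045],[0,0,0]]
    - [[0,0.0267,0.045],[0,0,0]]

```text
clock: 7.18
position: [0.483, -0.2773, 0.0799]
ee_rot: [180.0, -0.0, 9.5]
force: [-0.0, -0.1, 0.1]
opening: -0.0
grasp_force: 0.0
```

```bash
python3 rel.py
python3 - <<'E'
from h import *
b=snap('scene','s6.png')['pixels'][150:240,310:410]
cv2.imwrite('pics/c6.png',cv2.cvtColor(cv2.resize(b,None,fx=6,fy=6,interpolation=cv2.INTER_CUBIC),cv2.COLOR_RGB2BGR))
E
```

```text
clk 7.175 fwd,right,h(tip) mm [ 0.2 77.4  3.9] rpy [179.99  -0.     9.52] F [-0.04 -0.12  0.11] op -0.0
```

View pics/c6.png

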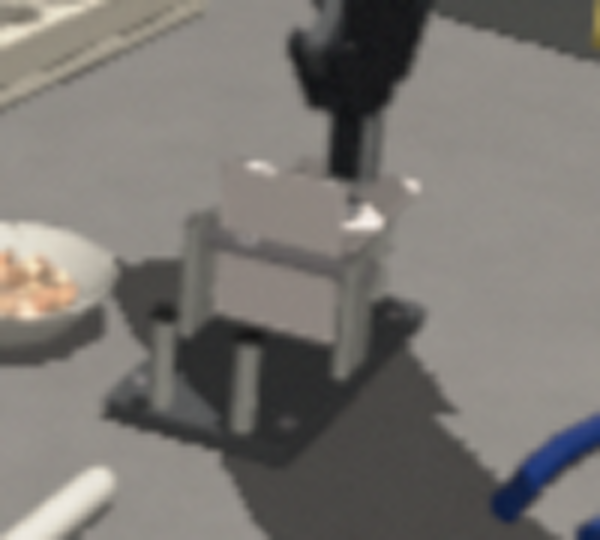

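Nearly flat: the wing at crop (285,200) is upright. I press down in 1 mm steps until light contact shows.

In the tool's units: 0.0015 m / 0.3 = 0.005, 0.001 m / 0.3 = 0.0033.

Call:
shift_gripper:
  motion:
    - [[0,0,0.0033],[0,0,0]]
    - [[0,0,0.005],[0,0,0]]
    - [[0,0,0.005],[0,0,0]]

```text
clock: 7.6
position: [0.4831, -0.2774, 0.0785]
ee_rot: [180.0, -0.0, 9.5]
force: [0.4, -0.5, 0.8]
opening: 0.0
grasp_force: 0.5
```

```bash
python3 rel.py
```

```text
clk 7.6 fwd,right,h(tip) mm [ 0.3 77.5  2.5] rpy [ 1.7999e+02 -1.0000e-02  9.5100e+00] F [ 0.4  -0.54  0.83] op 0.0
```

Call:
shift_gripper:
  motion:
    - [[0,0,0.0023],[0,0,0]]
    - [[0,0,0.0033],[0,0,0]]
    - [[0,0,0.0033],[0,0,0]]

```text
clock: 7.98
position: [0.4832, -0.2775, 0.078]
ee_rot: [180.0, -0.0, 9.5]
force: [-0.3, 0.5, 6.2]
opening: 0.001
grasp_force: 2.8
```

```bash
python3 rel.py
```

```text
clk 7.975 fwd,right,h(tip) mm [ 0.4 77.6  2. ] rpy [ 1.7998e+02 -3.0000e-02  9.5100e+00] F [-0.29  0.47  6.19] op 0.001
```

The 6 N reading at the expected height means the paddle is at its stop. I retract and check.

In the tool's units: -0.14 m / 0.3 = -0.4667, -0.1 m / 0.3 = -0.3333.

Call:
shift_gripper:
  motion:
    - [[0,0,-0.0333],[0,0,0]]
    - [[0,0,-0.1667],[0,0,0]]
    - [[0,0,-0.3333],[0,0,0]]
    - [[-0.1667,0.1,-0.4667],[0,0,0]]
    - [[-0.3333,0.2,-0.4667],[0,0,0]]
  quiet: true

```text
ok
```

Call:
shift_gripper:
  motion:
    - [[-0.1333,0.1333,0],[0,0,0]]
    - [[-0.2667,0.2667,0],[0,0,0]]
    - [[-0.3667,0.4,0],[0,0,0]]
    - [[-0.3667,0.5333,0],[0,0,0]]
    - [[-0.3667,0.5333,0],[0,0,0]]
  quiet: true

```text
ok
```

```bash
python3 rel.py
python3 - <<'E'
from h import *
a=snap('top','t7.png')['pixels'][190:320,200:430];b=snap('scene','s7.png')['pixels'][150:280,200:430]
cv2.imwrite('pics/c7.png',cv2.cvtColor(cv2.resize(np.vstack([a,b]),None,fx=2.3,fy=2.3,interpolation=cv2.INTER_CUBIC),cv2.COLOR_RGB2BGR))
im=dict(np.load('pics/t7.npz'))
E
```

```text
clk 9.225 fwd,right,h(tip) mm [-208.2  298.5  140.8] rpy [ 1.7995e+02 -1.0000e-02  9.3800e+00] F [ 0.09 -0.53  0.35] op -0.001
```

View pics/c7.png

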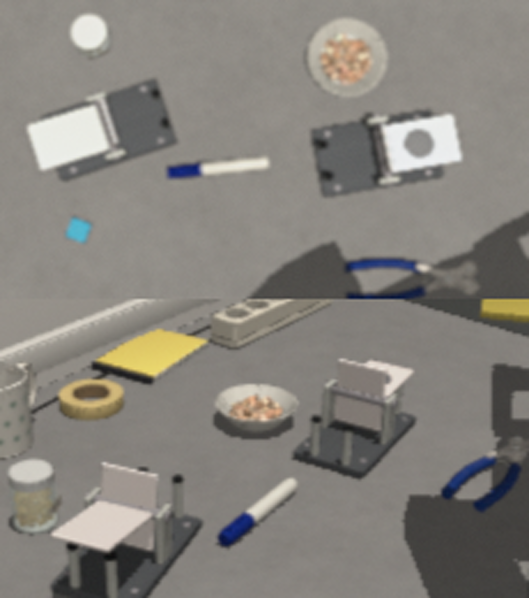

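The paddle lies flat on the right with its disc showing at crop (420,143). The base, dish, pen, nippers and other marker look undisturbed.

```bash
python3 -c "
from plant import robot
print(robot.job_done())"
```

```text
the job is handed in; nothing more can be done
None
```

The dish marker's paddle now lies flat on its right side with the disc face up; the final pictures show its base and everything else undisturbed, and the job is handed in.

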